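Swing the worktop lamp over the bowl and put the spice jar back in its cradle

ROBOT

A 6-joint arm with a two-finger parallel gripper is mounted at the origin on a cart in front of the work surface, level with it; the furniture and walls round the work are solid. World frame = base frame: x ahead of the robot, y to its left, z up, the work surface at z = 0. Lengths are in m, angles in rad, forces in N, time in s.
With the tool pointing down it reaches from about 0.3 to 0.875 m from the base axis. Payload 6.4 kg.
Tool frame: the origin (TCP) lies midway between the tips of the shut fingers; the grasp point (between the pads) lies 19 mm behind it; z points along the fingers, y is the line along which they close (so a half turn about z gives the same grasp; the last joint's range is limited). The gripper opens to 85 mm and grips with 20 to 120 N. Pads are 22 mm wide; open, the fingers measure 114 mm over their backs; the gripper's body (76 mm by 85 mm) begins 54 mm behind the grasp point. The pads swing forward as they close: fully open they stand 13 mm farther back than shut.
Start: joints at [1.12, 0.181, 1.607, -0, 1.354, -0.206], TCP at [0.139, 0.558, 0.231] pointing down, gripper open.
Joint ranges: [-2.99, 2.99], [-0.89, 2.07], [0.3, 2.58], [-1.14, 4.28], [0, 2.63], [-3.12, 3.12]. Speed limits (rad/s): [2.57, 2.57, 3.01, 3.14, 3.14, 3.14].

INTERFACE

Orientations are given as a unit quaternion [w, x, y, z].
In Python, from bench import * gives the robot as it stands.
- The arm moves only by the tool play_rows, never from a script. Its argument "plan" is a list of rows, each a list of 3 entries, a list of its own where there are three numbers: the finger opening in mm, from 0 to 85.4, then the shift along the tool's x, y, z normalised to -1 to 1, where 1 is 40 cm, then the turn about the tool's z normalised to -1 to 1, where 1 is pi rad. A call has 1 to 10 rows; each row is the pose to reach, as a shift and turn from the pose commanded when the call began, along the tool's axes at that moment, turning the shorter way round; what a row does not reach only later rows make up. A row lasts 1/10 s, in which the tool goes at most 50 mm and 8.59 degrees, less where a joint would pass 70% of its speed; a pose out of reach is approached as far as the arm can. A call with a number of a shift or a turn outside -1 to 1 is refused whole. A call with a gripper value outside its range is refused whole. The fingers move at their own pace and stop on an object; the grip force is fixed at half the most. Time passes only in rows, so rows that repeat a pose let the fingers close. It gives the time, the measured TCP pose, the force, the opening and the grip force at its end, in the units of the state.
- get_obs(): the state, without advancing time (a new reading comes with each control period).
- camera(name): name is "scene" or "side" or "wrist"; returns a dict with "image" (400x640x3 uint8, red, green, blue), "range_z" (400x640 float32, m along the optical axis (not along the pixel's ray), 0 where there is no reading), "intrinsics" (3x3 intrinsics, pixels), "rvec" (rotation vector, rad) and "tvec" (3), from world to camera coordinates, as OpenCV has them; the wrist camera has in their place "T_tool_cam" (4x4, takes a point from camera to tool coordinates, whose origin is the TCP and whose axes are the flange's). Camera axes: x right, y down, z forward; pixel columns grow to the right and rows downward; lengths in m; the calibration is good to about 2 mm. A picture is of the moment at which its call begins: read the wrist's pose just before it.
- hand_in(): hands the job in; it is judged then, once.
Trained networks look in a picture, given as the dict that the camera call returned (one of the last four; its "shot" number tells which), for a name from the list of things; names that differ only in an ending like _2 or _b are one class to them, and where a whole thing is asked for, a point or a joint stands for the part that bears it (a point fixed in the world has none). Each returns a list of dicts, best first, with "conf" (0 to 1); they miss things now and then, are a little off and sometimes report something else, mostly with a low value. They report only what shows in the picture. A call takes as long as a camera call.
- search_frame(picture, label): "rect" ([centre column, centre row, width, height] in pixels, round what is visible of it).
- masks_of(picture, label): "mask" (400x640 bool, what is visible of it) and "rect" ([centre column, centre row, width, height] in pixels, round what is visible of it).
The state is a dict: "time_s": time; "q": joint angles; "dq": joint speeds; "joint_efforts": joint torques, N m; "eef_pos": TCP position; "eef_rot": TCP orientation; "wrist_force": force on the tool from outside, world axes, zero at the start; "torque": the same for the moment, N m; "opening": opening from 0.0 (shut) to 1.0 (fully open); "grasp_force": force on a finger pad.
Only numpy, scipy, OpenCV 4.12 (cv2) and the standard library are available. Lean on these libraries where they do the work, as an engineer would, in place of code of your own. Each camera call takes 0.05 s, during which the arm holds its last target. There are 200 camera calls.

TASK

Get this corner ready for cooking. The lamp hangs in the way over the spice cradles: swing its stiff arms so that the shade hangs centred above the green bowl and stays there, and put the spice jar that was left out back into its own cradle - the narrow one that fits it closely, not the wide one - right way up and fully down on the cradle's floor, so that it leans as the cradle does. Steer the lamp round the tall pepper mill, and leave the bowl and everything else standing where it is.

Things in the scene. Friction and masses are not known exactly. Their poses are not given: they have to be found in the camera images.
- lamp_knob (a point): on the axis of the upright round black knob (28 mm diameter) on top of the lamp's shade, 243 mm above the worktop; the knob's plain part reaches from 28 mm below to 14 mm above it. The round white shade (90 mm wide at its rim) hangs straight below the knob, its rim 133 mm above the worktop. The steel arms lie 180 to 220 mm above the worktop
- lamp_pivot (a point): point on the upright axis of the lamp's first hinge, on the post above its round foot (116 mm diameter), 183 mm above the worktop
- lamp_elbow (a point): point on the upright axis of the lamp's second hinge, 200 mm from the pivot; the shade's axis is 200 mm from it
- lamp_arm (a joint): angle of the first hinge (rad), about the upright axis, stiff, positive anticlockwise seen from above. At 0 the level direction from pivot to elbow is 0.25 rad anticlockwise from world -x (that is 3.3916 rad from world +x); the lamp's foot is never turned. Range -1.95 to 1.35
- lamp_forearm (a joint): angle of the second hinge (rad), upright axis, stiff, positive anticlockwise seen from above. At 0 the second arm's direction (elbow to knob) is 1.25 rad anticlockwise from the first arm's direction (pivot to elbow); larger values fold the lamp. Range -1.25 (straight) to 1.4
- bowl: green bowl, 115 mm diameter, 59 mm high, stands on the worktop; origin at the centre of its underside
- spice_jar: spice jar with a red cap, round, 45 mm diameter, 106 mm high, 0.11 kg; stands upright; origin at the centre of its underside, z towards the cap
- cradle_narrow_pocket: pocket of the narrow wooden cradle, the jar's own place. Origin: centre of the pocket's floor; z: along its axis out of its open mouth, leaning 30 degrees from vertical towards the robot's left (about +y); y: level, across. 53 mm square inside; walls 5 mm thick, along z: side walls (y) 42 mm, bed underneath (-x) 75 mm, wall opposite (+x) 18 mm
- cradle_wide_pocket: the pocket of the wide wooden cradle, of the same make but 72 mm square inside; it stays empty
- mill: wooden pepper mill, 58 mm diameter, 170 mm tall, stands upright somewhere near the bowl; origin at the centre of its underside. The lamp's shade cannot pass over it, the lamp's arms can. Bystander
- lemon: lemon, 78x55x56 mm, lies on the worktop; origin at its underside. Bystander
- mug: dotted mug, 93 mm tall, stands at the back; origin at its underside. Bystander
- jug: small orange jug, 74 mm tall, stands at the back; origin at its underside. Bystander

How it is judged:
By the outcome, as a careful person would: the job done as asked, in the order asked, and still so for the second after the job is handed in, with the robot touching nothing.
It also fails if it takes over 64 s, if anything falls off the work surface, if the arm or the gripper's body presses on something with over 40 N, if the wrist force passes 120 N, or if a joint passes its speed limit or range.

## Working session

There is one attempt and no reset: what is moved stays moved. The work goes in short steps, Python scripts to look and compute and a tool call to move; the robot and the scene stay as the last step left them, time stands still between calls to the robot, and variables do not carry over. Pictures are saved under pics/ and viewed, at most 10 in all, crops included, and the job is handed in when it is done.

Besides the shell and the picture viewer there is one more tool, called in YAML: its name, and indented under it one key for each argument. play_rows: Moves the arm, as the interface text tells. Its arguments: {"type":"object","properties":{"plan":{"type":"array","items":{"type":"array"}}},"required":["plan"]}

```bash
ls; mkdir -p pics; cat > h.py <<'E'
from bench import *
import numpy as np, cv2
from scipy.spatial.transform import Rotation as R
def qR(q): return R.from_quat([q[1],q[2],q[3],q[0]]).as_matrix()
def ext(p,obs=None):
    "camera->world R,t"
    if 'T_tool_cam' in p:
        o=obs or get_obs(); T=np.eye(4); T[:3,:3]=qR(o['eef_rot']); T[:3,3]=o['eef_pos']
        M=T@np.array(p['T_tool_cam']); return M[:3,:3],M[:3,3]
    Rw=cv2.Rodrigues(np.array(p['rvec'],float))[0]; return Rw.T,-Rw.T@np.array(p['tvec'],float).ravel()
def cloud(p,E):
    K=np.array(p['intrinsics']); z=p['range_z']; v,u=np.mgrid[:400,:640]
    c=np.stack([(u-K[0,2])/K[0,0]*z,(v-K[1,2])/K[1,1]*z,z],-1)
    return c@E[0].T+E[1], z>0
def save(p,n): cv2.imwrite('pics/'+n,p['image'][:,:,::-1])
def ray(p,E,uv):
    K=np.array(p['intrinsics']); d=E[0]@np.array([(uv[0]-K[0,2])/K[0,0],(uv[1]-K[1,2])/K[1,1],1]); return E[1],d/d[2]
E
cat > a.py <<'E'
from h import *
np.set_printoptions(precision=3,suppress=True)
o=get_obs(); print(o['time_s'],o['eef_pos'],o['eef_rot'],o['opening'])
for cam in ['scene','side']:
    p=camera(cam); save(p,cam+'1.png'); E=ext(p); C,ok=cloud(p,E); print(cam,E[1])
    np.savez(cam+'1.npz',C=C,ok=ok,image=p['image'])
    for n in ['lamp_knob','lamp_pivot','lamp_elbow','bowl','spice_jar','cradle_narrow_pocket','cradle_wide_pocket','mill','lemon','mug','jug']:
        for m in masks_of(p,n)[:2]:
            k=m['mask']&ok
            if k.sum()<5: continue
            P=C[k]; print(n,round(m['conf'],2),np.round(m['rect']),k.sum(),'min',np.percentile(P,3,0),'max',np.percentile(P,97,0),'med',np.median(P,0))
E
python3 a.py
```

```text
pics
0.0 [0.139 0.557 0.23 ] [-0.     0.122  0.993 -0.001] 1.0012703426357792
scene [0.203 0.419 0.895]
lamp_knob 0.56 [339. 185.  74.  96.] 1856 min [ 0.526 -0.226  0.14 ] max [ 0.588 -0.     0.26 ] med [ 0.551 -0.181  0.208]
lamp_pivot 0.69 [289. 210. 174. 147.] 4546 min [ 0.531 -0.21   0.013] max [0.766 0.107 0.247] med [0.666 0.025 0.171]
lamp_pivot 0.66 [377. 216.  43.  31.] 842 min [ 0.475 -0.268  0.003] max [ 0.54  -0.181  0.077] med [ 0.511 -0.238  0.039]
lamp_elbow 0.9 [289. 187. 172.  96.] 2715 min [ 0.528 -0.215  0.145] max [0.728 0.069 0.258] med [ 0.557 -0.106  0.196]
bowl 0.94 [274. 285.  58.  56.] 2266 min [0.529 0.013 0.008] max [0.635 0.12  0.06 ] med [0.593 0.057 0.024]
bowl 0.18 [288. 187. 171. 100.] 2830 min [ 0.528 -0.216  0.141] max [0.73  0.068 0.257] med [ 0.557 -0.101  0.196]
spice_jar 0.64 [370. 280.  29.  39.] 844 min [ 0.403 -0.078  0.005] max [ 0.442 -0.036  0.109] med [ 0.419 -0.045  0.081]
spice_jar 0.53 [289. 185. 174. 100.] 2945 min [ 0.528 -0.222  0.068] max [0.732 0.069 0.257] med [ 0.558 -0.103  0.196]
cradle_narrow_pocket 0.55 [377. 214.  38.  30.
[... 2021 characters left out ...]
.102 0.084]
mill 0.65 [283. 223. 140. 183.] 4721 min [ 0.533 -0.206  0.008] max [0.769 0.109 0.238] med [0.69  0.042 0.152]
lemon 0.64 [309. 287.  57.  48.] 2246 min [0.532 0.012 0.008] max [0.633 0.122 0.058] med [0.584 0.046 0.032]
lemon 0.61 [338. 254.  31.  23.] 565 min [ 0.503 -0.058  0.018] max [ 0.564 -0.023  0.055] med [ 0.532 -0.035  0.041]
mug 0.91 [289. 211.  33.  46.] 970 min [ 0.646 -0.282  0.   ] max [ 0.721 -0.142  0.093] med [ 0.676 -0.174  0.062]
mug 0.44 [337. 256.  29.  25.] 567 min [ 0.504 -0.059  0.02 ] max [ 0.564 -0.023  0.055] med [ 0.533 -0.035  0.042]
jug 0.75 [280. 240.  34.  40.] 1042 min [ 0.643 -0.114  0.007] max [ 0.71  -0.028  0.074] med [ 0.675 -0.047  0.049]
```

View pics/scene1.png

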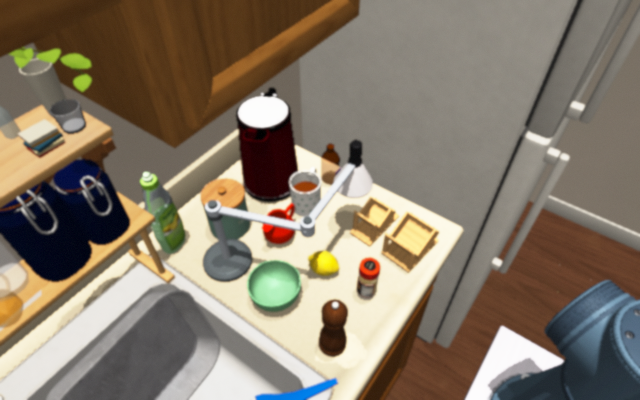

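View pics/side1.png

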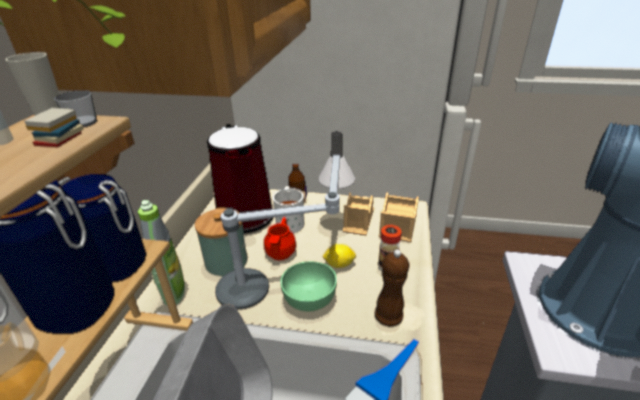

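```bash
cat > b.py <<'E'
from h import *
from scipy.optimize import least_squares
np.set_printoptions(precision=4,suppress=True)
S=[np.load(c+'1.npz') for c in('scene','side')]
def pts(lo,hi):
    o=[]
    for s in S:
        C=s['C'];k=s['ok']&np.all((C>lo)&(C<hi),-1);o.append(C[k])
    return o
def circ(P,r=None):
    f=lambda v:np.hypot(P[:,0]-v[0],P[:,1]-v[1])-(r or v[2])
    s=least_squares(f,[*P.mean(0)[:2],.04][:2 if r else 3],loss='soft_l1',f_scale=.002);return s.x
for n,lo,hi,r in [('knob',[.5,-.24,.222],[.62,-.14,.262],.014),('shade rim',[.48,-.26,.133],[.64,-.12,.15],.045),
  ('foot',[.6,.0,.006],[.85,.2,.03],None),('bowl rim',[.51,-.01,.045],[.65,.14,.065],.0575),
  ('jar',[.39,-.1,.02],[.46,-.02,.1],.0225),('mill',[.36,.05,.01],[.46,.15,.16],None),('lemon',[.49,-.08,.01],[.58,-.01,.06],None),('jarcap',[.39,-.1,.1],[.46,-.02,.12],None),('milltop',[.36,.05,.15],[.46,.15,.18],None),('post',[.6,.0,.06],[.8,.13,.16],None)]:
    for P in pts(lo,hi):
        if len(P)>10: print(n,len(P),circ(P,r),'med',np.median(P,0),'max z',P[:,2].max(),P.min(0),P.max(0))
E
python3 b.py
```

```text
knob 241 [ 0.5651 -0.2093] med [ 0.5601 -0.1998  0.2497] max z 0.2619712111357366 [ 0.5497 -0.2186  0.2223] [ 0.5772 -0.193   0.262 ]
knob 218 [ 0.5637 -0.2098] med [ 0.5626 -0.1989  0.2454] max z 0.26185740541400043 [ 0.5498 -0.2207  0.2221] [ 0.5762 -0.1923  0.2619]
shade rim 192 [ 0.5661 -0.2098] med [ 0.5374 -0.1782  0.1454] max z 0.14998712468818987 [ 0.5197 -0.241   0.1342] [ 0.6091 -0.1626  0.15  ]
shade rim 175 [ 0.5643 -0.2111] med [ 0.5472 -0.1758  0.144 ] max z 0.14986500029873406 [ 0.5194 -0.2191  0.1357] [ 0.6075 -0.1638  0.1499]
foot 2895 [0.6928 0.1289 0.0886] med [0.7158 0.0818 0.0181] max z 0.029997313461070818 [0.6002 0.0002 0.006 ] [0.8499 0.1999 0.03  ]
foot 2637 [0.736  0.0628 0.0547] med [0.7283 0.0746 0.0183] max z 0.029992737707684736 [0.6002 0.0055 0.006 ] [0.85   0.1998 0.03  ]
bowl rim 578 [0.5815 0.0667] med [0.5822 0.0671 0.0556] max z 0.06382237169909044 [0.5246 0.0085 0.045 ] [0.6395 0.124  0.0638]
bowl rim 688 [0.5813 0.0666] med [0.5801 0.0711 0.0539] max z 0.061090386175715605 [0.5243 0.009  0.045 ] [0.6386 0.1247 0.0611]
jar 428 [ 0.4247 -0.0588] me
[... 910 characters left out ...]
[ 0.4462 -0.0366  0.1108]
jarcap 238 [ 0.4241 -0.0562  0.0165] med [ 0.4241 -0.054   0.106 ] max z 0.109331678566146 [ 0.4037 -0.0827  0.1004] [ 0.4448 -0.0349  0.1093]
milltop 372 [0.4141 0.0851 0.0142] med [0.4117 0.0888 0.1567] max z 0.17227451266406202 [0.3938 0.0644 0.15  ] [0.4344 0.1062 0.1723]
milltop 274 [0.4147 0.0906 0.0109] med [0.4141 0.0905 0.156 ] max z 0.17127477966745547 [0.3941 0.0699 0.15  ] [0.433  0.1048 0.1713]
post 451 [ 0.6769 -0.0108  0.0908] med [0.7287 0.0598 0.093 ] max z 0.15945448670319096 [0.604  0.0002 0.06  ] [0.7996 0.1178 0.1595]
post 872 [0.7651 0.0577 0.0391] med [0.7701 0.0287 0.1034] max z 0.1596301505025196 [0.6065 0.0003 0.0601] [0.8    0.1174 0.1596]
```

Scene view: lamp pivot at about (213,210), elbow (308,225) and knob (355,150). Bowl is at (274,285), jar (368,275), mill (333,325), narrow cradle (373,220) and wide cradle (411,240). The side view agrees. Next I fit the lamp hinges and check clearances.

```bash
cat > c.py <<'E'
from h import *
from b import pts,circ,S
print('----')
# lamp: pts of arms z .17-.235, fit pivot,a1,a2 w/ known 0.2 links; knob given
P=np.vstack(pts([.5,-.19,.175],[.76,.09,.225])); 
def seg(p,a,b):
    t=np.clip(((p-a)@(b-a))/((b-a)@(b-a)),0,1)[:,None]; return np.linalg.norm(p-a-t*(b-a),axis=1)
from scipy.optimize import least_squares
K=np.array([.5645,-.2095])
def f(v):
    a1,a2=v; e=K-.2*np.array([np.cos(a2),np.sin(a2)]); p=e-.2*np.array([np.cos(a1),np.sin(a1)])
    return np.minimum(seg(P[:,:2],p,e),seg(P[:,:2],e,K))
s=least_squares(f,[3.39,4.75],loss='soft_l1',f_scale=.004); a1,a2=s.x
e=K-.2*np.array([np.cos(a2),np.sin(a2)]); p=e-.2*np.array([np.cos(a1),np.sin(a1)])
print(len(P),s.x,'joint',a1-3.3916,a2-a1-1.25,'elbow',e,'pivot',p,'res',np.median(f(s.x)))
for n,lo,hi in [('foot edge',[.65,-.02,.004],[.82,.14,.022]),('pivtop',[.70,.03,.2],[.77,.1,.23])]:
    for Q in pts(lo,hi): print(n,len(Q),np.percentile(Q,[2,98],0) if len(Q) else '',circ(Q,.058 if n[0]=='f' else None) if len(Q)>10 else '')
# max-height map 4cm
A=np.vstack([s_['C'][s_['ok']] for s_ in S]); 
print('obstacles max z (cm), rows x .30...1.0 cols y .40..-.44')
for x in np.arange(.3,1.,.04):
    print('%.2f'%x,' '.join('%3d'%(100*(lambda q:q.max() if len(q) else -.01)(A[(abs(A[:,0]-x)<.02)&(abs(A[:,1]-y)<.02),2])) for y in np.arange(.4,-.45,-.04)))
k=(A[:,2]>.16)&(A[:,0]<.95)&(A[:,0]>.3)&(abs(A[:,1])<.45)
print('lowest overhead >.27', [ (round(x,2),A[k&(abs(A[:,0]-x)<.03)&(A[:,2]>.28),2].min(initial=9)) for x in np.arange(.35,.95,.06)])
E
python3 c.py | sed -n '/----/,$p'
```

```text
----
3851 [3.537  4.8273] joint 0.14540038066845007 0.04025593617497103 elbow [ 0.5416 -0.0108] pivot [0.7261 0.0662] res 0.005831824570604719
foot edge 1508 [[ 0.6749 -0.0056  0.0043]
 [ 0.7997  0.1182  0.0218]] [0.7397 0.0557]
foot edge 1685 [[0.6771 0.0101 0.0058]
 [0.8034 0.1143 0.0216]] [0.7364 0.0474]
pivtop 129 [[0.7183 0.0481 0.2002]
 [0.7427 0.0747 0.2107]] [0.731  0.0618 0.0093]
pivtop 107 [[0.7174 0.0528 0.2001]
 [0.7436 0.0746 0.2093]] [0.7302 0.0622 0.0085]
obstacles max z (cm), rows x .30...1.0 cols y .40..-.44
0.30  -1  -1  -1  -1  -1  -1  -1  -1  -1  -1  -1  -1  -1  -1  -1 -91 -90 -89 -90 -89 -89 -90
0.34  -1  -1  -1  -1   0   0   0   0   0   0   0   0   0   0   0   0   8   5   0   0 -90 -90
0.38  -1  -1  -1  -1   2   2   2  15  15   0   0   0   0   0   7   7   8   6   0   0  -1 -91
0.42  -1  -1  -1   4   3   2   1  15  17   0   0  11  11   0   8   6   8   7   0   0  -1  -1
0.46  -1  -1  -1   4   4   0   1   0   5   0   0  10  10   0   8   6   8   5   0   0  -1  -1
0.50  -1  -1  -1  -1  -1   0   0   0   0   0   0   5   5   0   7  14   7   5   0   0  -1  -1
0.54  -1  -
[... 874 characters left out ...]
   0   0   0   0  17   0  -1  -1  -1  -1  -1
0.94   3  23  25  44  48  52  57  44  43  41  41  39  38  36  35  34  32  31  29  28  27  25
0.98  -1  24  24  -1  48  52  55  44  44  41  41  39  38  37  35  33  32  31  30  28  27  25
lowest overhead >.27 [(np.float64(0.35), np.float64(9.0)), (np.float64(0.41), np.float64(9.0)), (np.float64(0.47), np.float64(9.0)), (np.float64(0.53), np.float64(9.0)), (np.float64(0.59), np.float64(9.0)), (np.float64(0.65), np.float64(0.45787424038451896)), (np.float64(0.71), np.float64(0.4582216287793589)), (np.float64(0.77), np.float64(0.45836565490589926)), (np.float64(0.83), np.float64(0.2800061750479782)), (np.float64(0.89), np.float64(0.28003037442178724))]
```

```bash
cat >> h.py <<'E'
def move(pos,yang=None,o=None):
    "normalised shift/turn from the measured pose to world pos, tool y at world angle yang"
    o=o or get_obs(); M=qR(o['eef_rot']); d=M.T@(np.array(pos)-o['eef_pos'])/.4
    a=0
    if yang is not None:
        c=np.arctan2(M[1,1],M[0,1]); a=-((yang-c+np.pi)%(2*np.pi)-np.pi)/np.pi
    return np.round(d,4),round(a,4)
E
cat > d.py <<'E'
from h import *
from b import S
print('----')
A=np.vstack([s_['C'][s_['ok']] for s_ in S])
for y in np.arange(.2,-.4,-.08):
    q=A[(abs(A[:,1]-y)<.04)&(A[:,2]>.4)&(A[:,0]<.72)&(A[:,0]>.5)]
    if len(q): print('cab y%.2f'%y,len(q),'x',np.percentile(q[:,0],[1,10,50]),'z',q[:,2].min())
C=A[(A[:,0]>.45)&(A[:,0]<.56)&(A[:,1]>-.29)&(A[:,1]<-.15)&(A[:,2]>.004)&(A[:,2]<.1)]
np.save('cr.npy',C); print(len(C))
for x,t in [((.42,-.12,.33),0),((.5645,-.2095,.31),0)]: print(x,move(x,t))
E
python3 d.py | sed -n '/----/,$p'
```

```text
----
cab y0.20 1663 x [0.6584 0.6593 0.6605] z 0.6691380308853516
cab y0.12 18515 x [0.6346 0.636  0.6559] z 0.45829424393771223
cab y0.04 5477 x [0.6345 0.6356 0.6446] z 0.45830971028389494
cab y-0.04 3872 x [0.6344 0.6354 0.6448] z 0.4579025051439336
cab y-0.12 2424 x [0.6345 0.6353 0.6427] z 0.4581955730367296
cab y-0.20 1440 x [0.6345 0.6351 0.6379] z 0.45787424038451896
cab y-0.28 647 x [0.6343 0.6349 0.6363] z 0.4585910707298645
cab y-0.36 24 x [0.6544 0.6545 0.6554] z 0.45882596893348326
2402
(0.42, -0.12, 0.33) (array([-1.0914, -1.4741, -0.2467]), np.float64(0.4221))
(0.5645, -0.2095, 0.31) (array([-1.4961, -1.6036, -0.1967]), np.float64(0.4221))
```

play_rows:
  plan:
    - [85, [0, 0, -0.2], 0]
    - [85, [-0.2, -0.3, -0.24], 0.1]
    - [85, [-0.6, -0.8, -0.24], 0.42]
    - [85, [-0.6, -0.8, -0.24], 0.42]
    - [85, [-0.6, -0.8, -0.24], 0.42]
    - [85, [-0.6, -0.8, -0.24], 0.42]
    - [85, [-0.6, -0.8, -0.24], 0.42]
    - [85, [-0.6, -0.8, -0.24], 0.42]
    - [85, [-0.6, -0.8, -0.24], 0.42]
    - [85, [-0.6, -0.8, -0.24], 0.42]

```text
time_s: 2.2
eef_pos: [0.2971, 0.1845, 0.3281]
eef_rot: [0.002, 0.71, 0.704, 0.001]
wrist_force: [0.7, 0.5, -0.7]
opening: 0.994
grasp_force: 0.0
```

```bash
python3 -c "
from h import *
o=get_obs();print(o['time_s'],o['eef_pos'],o['q'])
print(move((.42,-.12,.33),0))"
```

```text
2.2 [0.29713981 0.184451   0.3281233 ] [ 0.21392175 -0.44635336  1.97094839 -0.00199114  1.61453106  0.22281118]
(array([-0.7583,  0.314 , -0.0027]), np.float64(-0.0029))
```

play_rows:
  plan:
    - [85, [-0.76, 0.31, 0], 0]
    - [85, [-0.76, 0.31, 0], 0]
    - [85, [-0.76, 0.31, 0], 0]
    - [85, [-0.76, 0.31, 0], 0]
    - [85, [-0.76, 0.31, 0], 0]
    - [85, [-0.76, 0.31, 0], 0]
    - [85, [-0.76, 0.31, 0], 0]
    - [85, [-0.76, 0.31, 0], 0]
    - [85, [-0.76, 0.31, 0], 0]

```text
time_s: 3.1
eef_pos: [0.4204, -0.1141, 0.327]
eef_rot: [-0.001, 0.705, 0.709, -0.0]
wrist_force: [0.1, 0.5, 0.1]
opening: 0.993
grasp_force: 0.0
```

```bash
cat > e.py <<'E'
from h import *
np.set_printoptions(precision=4,suppress=True)
o=get_obs(); p=camera('wrist'); save(p,'w1.png'); E=ext(p,o); C,ok=cloud(p,E); print(o['eef_pos'],'cam',E[1],'dir',E[0][:,2])
np.savez('w1.npz',C=C,ok=ok,image=p['image'])
for n in ['lamp_knob','spice_jar','cradle_narrow_pocket','cradle_wide_pocket']:
    for m in masks_of(p,n)[:2]:
        k=m['mask']&ok; P=C[k]
        if len(P)>5: print(n,round(m['conf'],2),np.round(m['rect']),np.percentile(P,3,0),np.percentile(P,97,0))
print(move((.5645,-.2095,.31),0))
E
python3 e.py
```

```text
[ 0.4204 -0.1141  0.327 ] cam [ 0.4198 -0.0445  0.4697] dir [ 0.002  -0.2772 -0.9608]
lamp_knob 0.75 [478. 178. 116. 305.] [ 0.5259 -0.1982  0.1436] [ 0.5696 -0.0037  0.2218]
lamp_knob 0.48 [321.   8.  43.  15.] [0.3964 0.0538 0.0037] [0.4374 0.0644 0.0449]
spice_jar 0.96 [326. 115.  43.  45.] [ 0.4053 -0.0784  0.1042] [ 0.4424 -0.0413  0.1081]
spice_jar 0.53 [391. 248.  64.  60.] [ 0.4751 -0.2667  0.0148] [ 0.5371 -0.1837  0.0772]
cradle_narrow_pocket 0.94 [390. 248.  68.  61.] [ 0.4751 -0.2668  0.0148] [ 0.5372 -0.1837  0.0772]
cradle_wide_pocket 0.65 [309. 245.  75.  82.] [ 0.3645 -0.266   0.0145] [ 0.4426 -0.1678  0.0778]
(array([-0.2446,  0.358 ,  0.0442]), np.float64(0.0026))
```

View pics/w1.png

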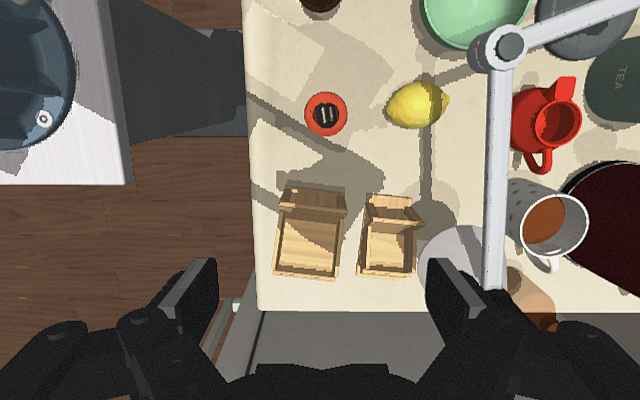

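The wrist view shows the jar cap at (326,115), the narrow cradle at (390,248), the wide cradle at (309,245) and the lamp forearm along column 495. Both cradle beds are on the +y side. Next, the knob.

play_rows:
  plan:
    - [85, [-0.245, 0.358, 0.04], 0]
    - [85, [-0.245, 0.358, 0.04], 0]
    - [85, [-0.245, 0.358, 0.04], 0]
    - [85, [-0.245, 0.358, 0.04], 0]
    - [85, [-0.245, 0.358, 0.04], 0]
    - [85, [-0.245, 0.358, 0.04], 0]
    - [85, [-0.245, 0.358, 0.04], 0]

```text
time_s: 4.05
eef_pos: [0.564, -0.2099, 0.3118]
eef_rot: [0.0, 0.704, 0.71, 0.0]
wrist_force: [0.0, 0.1, 1.1]
opening: 0.993
grasp_force: 0.0
```

```bash
cat > e2.py <<'E'
from h import *
np.set_printoptions(precision=4,suppress=True)
o=get_obs(); p=camera('wrist'); save(p,'w2.png'); E=ext(p,o); C,ok=cloud(p,E)
np.savez('w2.npz',C=C,ok=ok,image=p['image'])
k=ok&(C[...,2]>.255)&(C[...,2]<.275)&(abs(C[...,0]-.565)<.03)&(abs(C[...,1]+.21)<.03); P=C[k]
print(o['eef_pos'],o['wrist_force'],len(P)); 
if len(P): print(P.min(0),P.max(0),np.median(P,0))
print(move((.5645,-.2095,.227),0))
E
python3 e2.py
```

```text
[ 0.564  -0.2099  0.3118] [0.0121 0.0887 1.0549] 1584
[ 0.5504 -0.2235  0.255 ] [ 0.5772 -0.1963  0.2615] [ 0.5641 -0.2086  0.2594]
(array([0.0013, 0.0012, 0.2126]), np.float64(0.0024))
```

View pics/w2.png

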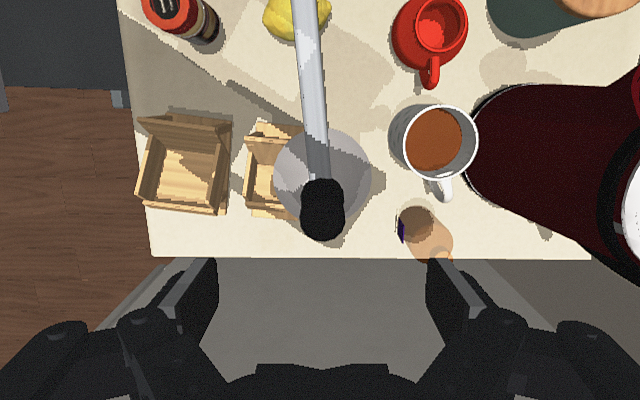

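The black knob at (322,210) lies centred between the fingers at (0.564, -0.210). Descend and close.

play_rows:
  plan:
    - [85, [0, 0, 0.1], 0]
    - [85, [0, 0, 0.2], 0]
    - [85, [0, 0, 0.212], 0]
    - [85, [0, 0, 0.212], 0]
    - [0, [0, 0, 0.212], 0]
    - [0, [0, 0, 0.212], 0]
    - [0, [0, 0, 0.212], 0]
    - [0, [0, 0, 0.212], 0]
    - [0, [0, 0, 0.212], 0]
    - [0, [0, 0, 0.212], 0]

```text
time_s: 5.1
eef_pos: [0.5649, -0.2113, 0.2278]
eef_rot: [0.001, 0.705, 0.709, 0.0]
wrist_force: [-1.2, 0.2, 6.1]
opening: 0.308
grasp_force: 58.7
```

```bash
python3 -c "
from h import *
o=get_obs();print(o['time_s'],o['eef_pos'],o['opening'],o['grasp_force'],o['wrist_force'])
print(move((.5814,.0667,o['eef_pos'][2]),0))"
```

```text
5.1 [ 0.56491979 -0.21130393  0.22778556] 0.3082876161969411 58.682259446941316 [-1.15010487  0.22131991  6.09524449]
(array([ 6.947e-01,  4.570e-02, -6.000e-04]), np.float64(0.0021))
```

play_rows:
  plan:
    - [0, [0.03, 0.0, 0], 0]
    - [0, [0.07, 0.003, 0], 0]
    - [0, [0.11, 0.006, 0], 0]
    - [0, [0.15, 0.01, 0], 0]

```text
time_s: 5.5
eef_pos: [0.5675, -0.1532, 0.2279]
eef_rot: [0.002, 0.705, 0.71, -0.002]
wrist_force: [-8.2, -8.5, 7.4]
opening: 0.309
grasp_force: 60.2
```

play_rows:
  plan:
    - [0, [0.05, 0.003, 0], 0]
    - [0, [0.1, 0.007, 0], 0]
    - [0, [0.15, 0.01, 0], 0]
    - [0, [0.2, 0.013, 0], 0.01]
    - [0, [0.25, 0.016, 0], 0.03]
    - [0, [0.3, 0.02, 0], 0.04]
    - [0, [0.35, 0.023, 0], 0.06]

```text
time_s: 6.2
eef_pos: [0.5766, -0.0121, 0.2279]
eef_rot: [0.002, 0.769, 0.639, -0.001]
wrist_force: [-2.9, -7.9, 6.3]
opening: 0.308
grasp_force: 60.2
```

```bash
python3 -c "
from h import *
o=get_obs();print(o['time_s'],o['eef_pos'],o['opening'],o['grasp_force'],o['wrist_force'],o['joint_efforts'])
p=camera('scene');save(p,'s2.png')
print(move((.5814,.0667,.228),0))"
```

```text
6.2 [ 0.57663665 -0.01207511  0.22794566] 0.3082403124073111 60.19111147499643 [-2.88460625 -7.9491478   6.25843983] [  2.23294884 -41.21262789 -32.3137629    2.13398941  -0.5016188
  -1.51551805]
(array([ 0.1881, -0.0239, -0.0004]), np.float64(-0.0595))
```

View pics/s2.png

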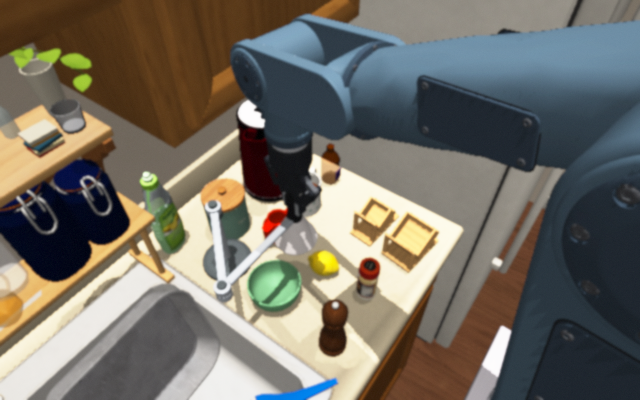

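The lamp follows: the elbow is at (222,288) and the shade at (297,230), clear of the mill. Continue to the bowl.

play_rows:
  plan:
    - [0, [0.05, -0.006, 0], 0.02]
    - [0, [0.1, -0.012, 0], 0.05]
    - [0, [0.14, -0.018, 0], 0.08]
    - [0, [0.17, -0.022, 0], 0.1]
    - [0, [0.188, -0.024, 0], 0.11]
    - [0, [0.188, -0.024, 0], 0.11]
    - [0, [0.188, -0.024, 0], 0.11]

```text
time_s: 6.95
eef_pos: [0.5814, 0.0645, 0.2279]
eef_rot: [0.001, 0.867, 0.498, 0.001]
wrist_force: [-1.5, -0.3, 6.5]
opening: 0.311
grasp_force: 59.1
```

```bash
python3 -c "
from h import *
o=get_obs();print(o['time_s'],o['eef_pos'],o['wrist_force'])
print(move((.5814,.0667,.228)))
for c in ['scene','side']:
    p=camera(c);C,ok=cloud(p,ext(p))
    for n,lo,hi,r in [('rim',[.5,-.0,.134],[.66,.13,.150],.045),('bowl',[.51,-.01,.045],[.65,.14,.065],.0575)]:
        from scipy.optimize import least_squares
        P=C[ok&np.all((C>lo)&(C<hi),-1)]
        s=least_squares(lambda v:np.hypot(P[:,0]-v[0],P[:,1]-v[1])-r,P.mean(0)[:2],loss='soft_l1',f_scale=.002);print(c,n,len(P),s.x,s.cost)
"
```

```text
6.95 [0.58136479 0.06451212 0.22794658] [-1.50264856 -0.28091919  6.53131918]
(array([ 0.0048, -0.0027, -0.0001]), 0)
scene rim 277 [0.58420034 0.06470391] 0.0003155985213899324
scene bowl 369 [0.58312262 0.06537973] 0.00047603922350563147
side rim 356 [0.58222231 0.06361385] 0.00037615859925730234
side bowl 601 [0.58152219 0.06598105] 0.0010529258665150129
```

play_rows:
  plan:
    - [0, [0.005, -0.002, 0], 0]
    - [0, [0.005, -0.002, 0], 0]
    - [0, [0.005, -0.002, 0], 0]
    - [40, [0.005, -0.002, 0], 0]
    - [60, [0.005, -0.002, 0], 0]
    - [60, [0.005, -0.002, 0], 0]
    - [60, [0.005, -0.002, 0], 0]
    - [60, [0.005, -0.002, -0.1], 0]
    - [60, [0.005, -0.002, -0.2], 0]
    - [60, [0.005, -0.002, -0.25], 0]

```text
time_s: 8.05
eef_pos: [0.582, 0.067, 0.3303]
eef_rot: [0.001, 0.867, 0.498, 0.002]
wrist_force: [0.1, 0.1, 0.1]
opening: 0.7
grasp_force: 0.0
```

```bash
cat > rim.py <<'E'
from h import *
from scipy.optimize import least_squares
np.set_printoptions(precision=4,suppress=True)
def rim(tag=''):
  for c in ['scene','side']:
    p=camera(c);C,ok=cloud(p,ext(p)); np.savez(c+'2.npz',C=C,ok=ok)
    for n,lo,hi,r in [('knob',[.54,.02,.224],[.62,.11,.262],.014),('rim',[.5,-.0,.134],[.66,.13,.150],.045),('bowl',[.51,-.01,.045],[.65,.14,.065],.0575)]:
        P=C[ok&np.all((C>lo)&(C<hi),-1)]
        if len(P)>10:
            s=least_squares(lambda v:np.hypot(P[:,0]-v[0],P[:,1]-v[1])-r,P.mean(0)[:2],loss='soft_l1',f_scale=.002);print(c,n,len(P),s.x)
  return
if __name__=='__main__':
  o=get_obs();print(o['time_s'],o['eef_pos'],o['wrist_force']); rim()
  print(move((.424,-.058,.26),0))
  # cradle fit: pose (x0,y0,z0,yaw) minimising distance to box shell surfaces
  A=np.vstack([np.load('w1.npz')['C'][np.load('w1.npz')['ok']],np.load('scene2.npz')['C'][np.load('scene2.npz')['ok']],np.load('side2.npz')['C'][np.load('side2.npz')['ok']]])
  P=A[(A[:,0]>.458)&(A[:,0]<.556)&(A[:,1]>-.285)&(A[:,1]<-.165)&(A[:,2]>.008)&(A[:,2]<.1)]
  def boxd(q,lo,hi):
    c=(lo+hi)/2;h=(hi-lo)/2;d=abs(q-c)-h
    return np.abs(np.linalg.norm(np.maximum(d,0),axis=1)+np.minimum(d.max(1),0))
  a=.0265;t=.005
  B=[([-a-t,-a-t,-t],[a+t,a+t,0]),([-a-t,-a-t,-t],[-a,a+t,.075]),([a,-a-t,-t],[a+t,a+t,.018]),([-a-t,-a-t,-t],[a+t,-a,.042]),([-a-t,a,-t],[a+t,a+t,.042])]
  B=[(np.array(l),np.array(h)) for l,h in B]
  def frame(v):
    z=np.array([np.cos(v[3])*.5,np.sin(v[3])*.5,np.sqrt(.75)]); y=np.array([-np.sin(v[3]),np.cos(v[3]),0]); x=np.cross(y,z)
    return np.stack([x,y,z],1)
  def f(v):
    q=(P-v[:3])@frame(v); return np.min([boxd(q,l,h) for l,h in B],0)
  best=min((least_squares(f,[.506,-.235+dy,.025,y0],loss='soft_l1',f_scale=.003) for dy in(-.01,0,.01) for y0 in (1.3,1.57,1.8)),key=lambda s:s.cost)
  v=best.x;F=frame(v);print(len(P),'cradle',v,'med res',np.median(f(v)),np.percentile(f(v),80));print(F)
  np.savez('cr.npz',v=v,F=F)
E
python3 rim.py
```

```text
8.05 [0.582  0.067  0.3303] [0.0624 0.1351 0.1336]
scene knob 307 [0.5833 0.0672]
scene rim 278 [0.5843 0.0662]
scene bowl 372 [0.5831 0.0654]
side knob 349 [0.5821 0.0665]
side rim 374 [0.5823 0.0649]
side bowl 591 [0.5817 0.0658]
(array([-0.4698, -0.1865,  0.1738]), np.float64(-0.1679))
6082 cradle [ 0.5077 -0.2294  0.0245  1.507 ] med res 0.0035550899997220907 0.015313767977022759
[[ 0.0552 -0.998   0.0319]
 [ 0.8643  0.0638  0.499 ]
 [-0.5     0.      0.866 ]]
```

Shade is within 1–2 mm of the bowl axis. My cradle model's x sign was flipped, so I correct it and refit while going to the jar.

```bash
sed -i 's/y=np.array(\[-np.sin(v\[3\]),np.cos(v\[3\]),0\])/y=np.array([np.sin(v[3]),-np.cos(v[3]),0])/; s/; rim()$//' rim.py
sed -i 's/y0 in (1.3,1.57,1.8)/y0 in (1.3,1.57,1.8)/' rim.py; python3 rim.py
```

```text
8.15 [0.5825 0.0669 0.3306] [ 0.1614 -0.6738  0.2017]
(array([-0.4698, -0.1865,  0.1738]), np.float64(-0.1679))
6082 cradle [ 0.5071 -0.2386  0.0223  1.5009] med res 0.0018324859366043865 0.008773448849937054
[[-0.0605  0.9976  0.0349]
 [-0.8639 -0.0698  0.4988]
 [ 0.5     0.      0.866 ]]
```

play_rows:
  plan:
    - [75, [-0.47, -0.187, 0], -0.168]
    - [75, [-0.47, -0.187, 0], -0.168]
    - [75, [-0.47, -0.187, 0], -0.168]
    - [75, [-0.47, -0.187, 0], -0.168]
    - [75, [-0.47, -0.187, 0], -0.168]
    - [75, [-0.47, -0.187, 0.15], -0.168]
    - [75, [-0.47, -0.187, 0.17], -0.168]
    - [75, [-0.47, -0.187, 0.17], -0.168]

```text
time_s: 8.95
eef_pos: [0.4194, -0.0567, 0.2544]
eef_rot: [-0.004, 0.707, 0.707, -0.001]
wrist_force: [-0.1, -0.3, -0.5]
opening: 0.877
grasp_force: 0.0
```

```bash
cat > g.py <<'E'
from h import *
from scipy.optimize import least_squares
np.set_printoptions(precision=4,suppress=True)
o=get_obs(); p=camera('wrist'); E=ext(p,o); C,ok=cloud(p,E); np.savez('w3.npz',C=C,ok=ok,image=p['image'])
k=ok&(C[...,2]>.1)&(C[...,2]<.115)&(abs(C[...,0]-.424)<.03)&(abs(C[...,1]+.058)<.03);P=C[k]
print(o['eef_pos'],len(P),P.min(0),P.max(0),np.median(P[:,2]),'mid',(P.min(0)+P.max(0))/2)
m=masks_of(p,'spice_jar'); print([(round(x['conf'],2),x['rect']) for x in m[:2]])
print(move((.424,-.058,.075),0))
E
python3 g.py; sed -i "s/np.load('w1.npz')\['C'\]\[np.load('w1.npz')\['ok'\]\],/np.load('w1.npz')['C'][np.load('w1.npz')['ok']],np.load('w3.npz')['C'][np.load('w3.npz')['ok']],/" rim.py; python3 rim.py | tail -4
```

```text
[ 0.4194 -0.0567  0.2544] 2023 [ 0.4022 -0.0817  0.1001] [ 0.4453 -0.0384  0.1087] 0.10634102995148076 mid [ 0.4238 -0.0601  0.1044]
[(0.64, [328.5, 180.2, 50.3, 68.8]), (0.64, [573.7, 291.3, 129.6, 100.8])]
(array([-0.0014,  0.0063,  0.4582]), np.float64(0.0))
10090 cradle [ 0.507  -0.2381  0.0218  1.4783] med res 0.00138145854809804 0.008969082475564293
[[-0.08    0.9957  0.0462]
 [-0.8623 -0.0924  0.4979]
 [ 0.5     0.      0.866 ]]
```

play_rows:
  plan:
    - [75, [-0.007, 0.0115, 0], 0]
    - [75, [-0.007, 0.0115, 0.1], 0]
    - [75, [-0.007, 0.0115, 0.2], 0]
    - [75, [-0.007, 0.0115, 0.3], 0]
    - [75, [-0.007, 0.0115, 0.4], 0]
    - [75, [-0.007, 0.0115, 0.483], 0]
    - [75, [-0.007, 0.0115, 0.483], 0]
    - [30, [-0.007, 0.0115, 0.483], 0]
    - [0, [-0.007, 0.0115, 0.483], 0]
    - [0, [-0.007, 0.0115, 0.483], 0]

```text
time_s: 10.05
eef_pos: [0.428, -0.0615, 0.0679]
eef_rot: [0.002, 0.707, 0.707, 0.001]
wrist_force: [-2.4, 0.8, 4.4]
opening: 0.504
grasp_force: 59.8
```

play_rows:
  plan:
    - [0, [0, 0, 0], 0]
    - [0, [0, 0, 0], 0]
    - [0, [0, 0, 0], 0]
    - [0, [0, 0, -0.05], 0]
    - [0, [0, 0, -0.15], 0]
    - [0, [0, 0, -0.25], 0]
    - [0, [0, 0, -0.3], 0]
    - [0, [0, 0, -0.3], 0]

```text
time_s: 10.85
eef_pos: [0.4292, -0.0619, 0.1904]
eef_rot: [0.005, 0.707, 0.707, 0.002]
wrist_force: [-0.2, 0.6, -0.4]
opening: 0.506
grasp_force: 61.2
```

```bash
cat > i.py <<'E'
from h import *
np.set_printoptions(precision=4,suppress=True)
v=np.load('cr.npz')['v'];F=np.load('cr.npz')['F']; o=get_obs(); print(o['time_s'],o['eef_pos'],o['opening'],o['grasp_force'],o['wrist_force'])
# upright jar, -y bottom edge B at pocket u, w=0
hd=np.array([np.cos(v[3]),np.sin(v[3]),0])
for u,w in [(.0143,.06),(.0143,.004),(.0143,0)]:
    B=v[:3]+F@np.array([u,0,w]); b=B+.0225*hd; tcp=b+[0,0,.08-.019]
    if w>.05: tcp[:2]=(v[:3]+F@np.array([u,0,0])+.0225*hd)[:2]
    print(u,w,'bottom centre',b,'tcp',tcp,move(tcp,v[3]-np.pi/2))
E
python3 i.py
```

```text
10.85 [ 0.4292 -0.0619  0.1904] 0.5061075868338706 61.18394663964864 [-0.1533  0.6077 -0.3716]
0.0143 0.06 bottom centre [ 0.5107 -0.1982  0.0809] tcp [ 0.5079 -0.228   0.1419] (array([-0.4149,  0.1953,  0.125 ]), np.float64(0.0296))
0.0143 0.004 bottom centre [ 0.5081 -0.2261  0.0324] tcp [ 0.5081 -0.2261  0.0934] (array([-0.4094,  0.1946,  0.2462]), np.float64(0.0296))
0.0143 0 bottom centre [ 0.5079 -0.228   0.0289] tcp [ 0.5079 -0.228   0.0899] (array([-0.4144,  0.1941,  0.2549]), np.float64(0.0296))
```

```bash
cat > j.py <<'E'
from h import *
np.set_printoptions(precision=4,suppress=True)
o=get_obs(); e=o['eef_pos']; print(e)
for c in ['scene','side','wrist']:
    p=camera(c);C,ok=cloud(p,ext(p,o))
    for m in masks_of(p,'spice_jar')[:2]:
        k=m['mask']&ok&(np.hypot(C[...,0]-e[0],C[...,1]-e[1])<.035); P=C[k]
        if len(P)>20: print(c,round(m['conf'],2),len(P),'x',np.percentile(P[:,0],[1,99]),'y',np.percentile(P[:,1],[1,99]),'z',np.percentile(P[:,2],[0,1,99,100]))
    if c!='wrist': save(p,c+'3.png')
E
python3 j.py
```

```text
[ 0.4292 -0.0619  0.1904]
scene 0.79 946 x [0.4055 0.448 ] y [-0.0733 -0.0356] z [0.1266 0.1286 0.2321 0.234 ]
side 0.78 1052 x [0.4041 0.4462] y [-0.0731 -0.0344] z [0.12   0.1224 0.2261 0.2272]
wrist 0.62 17326 x [0.408  0.4487] y [-0.0795 -0.0379] z [0.0049 0.134  0.2307 0.232 ]
```

play_rows:
  plan:
    - [0, [-0.1, 0.1, 0], 0.02]
    - [0, [-0.2, 0.18, 0], 0.03]
    - [0, [-0.31, 0.197, 0], 0.03]
    - [0, [-0.422, 0.197, 0], 0.03]
    - [0, [-0.422, 0.197, 0], 0.03]
    - [0, [-0.422, 0.197, 0], 0.03]
    - [0, [-0.422, 0.197, 0.06], 0.03]
    - [0, [-0.422, 0.197, 0.1], 0.03]
    - [0, [-0.422, 0.197, 0.1], 0.03]
    - [0, [-0.422, 0.197, 0.1], 0.03]

```text
time_s: 12.15
eef_pos: [0.5048, -0.2281, 0.145]
eef_rot: [-0.001, 0.739, 0.674, -0.0]
wrist_force: [-0.0, -0.4, -0.8]
opening: 0.503
grasp_force: 61.3
```

```bash
sed -i 's/3.png/4.png/' j.py; python3 j.py; python3 -c "
from h import *
o=get_obs();print(o['wrist_force'],move((.509,-.231,.1),-.092))"
```

```text
[ 0.5048 -0.2281  0.145 ]
scene 0.82 730 x [0.4808 0.5236] y [-0.2391 -0.2011] z [0.0807 0.0833 0.1875 0.2172]
side 0.86 722 x [0.4819 0.5242] y [-0.2398 -0.202 ] z [0.0801 0.0828 0.1867 0.1874]
wrist 0.69 17350 x [0.4846 0.5251] y [-0.246  -0.2038] z [0.0106 0.0873 0.1854 0.1865]
[-0.1407776  -0.15796432 -1.01019555] (array([-0.0026,  0.009 ,  0.1154]), np.float64(-0.0006))
```

play_rows:
  plan:
    - [0, [-0.008, 0.014, 0], 0]
    - [0, [-0.008, 0.014, 0.04], 0]
    - [0, [-0.008, 0.014, 0.08], 0]
    - [0, [-0.008, 0.014, 0.1], 0]
    - [0, [-0.008, 0.014, 0.12], 0]
    - [0, [-0.008, 0.014, 0.12], 0]

```text
time_s: 13.05
eef_pos: [0.5106, -0.234, 0.0973]
eef_rot: [0.001, 0.74, 0.673, -0.0]
wrist_force: [-0.1, -2.0, -1.5]
opening: 0.508
grasp_force: 60.9
```

```bash
sed -i 's/4.png/5.png/' j.py; python3 j.py; python3 -c "
import cv2
a=cv2.imread('pics/scene5.png')[150:280,310:450];b=cv2.imread('pics/side5.png')[150:280,310:450]
cv2.imwrite('pics/c5.png',cv2.resize(cv2.hconcat([a,b]),(800,372),interpolation=cv2.INTER_CUBIC))"
```

```text
[ 0.5106 -0.234   0.0973]
scene 0.6 657 x [0.4868 0.5324] y [-0.2481 -0.2074] z [0.0325 0.0367 0.1408 0.1764]
side 0.79 557 x [0.4868 0.5311] y [-0.2453 -0.2073] z [0.0526 0.0583 0.1384 0.139 ]
wrist 0.6 17172 x [0.4904 0.531 ] y [-0.2514 -0.2101] z [0.0191 0.0435 0.1375 0.1388]
```

View pics/c5.png

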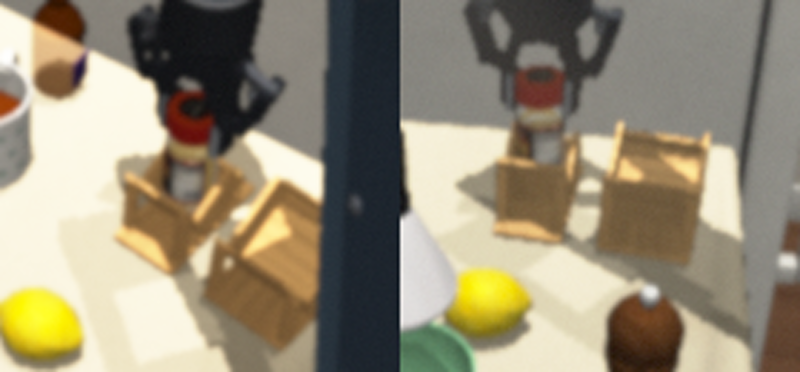

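The jar's foot is inside the narrow pocket, still upright; the wide cradle is untouched. Lower to contact.

play_rows:
  plan:
    - [0, [0.003, 0, 0.005], 0]
    - [0, [0.003, 0, 0.01], 0]
    - [0, [0.003, 0, 0.014], 0]
    - [0, [0.003, 0, 0.014], 0]

```text
time_s: 13.75
eef_pos: [0.5116, -0.2333, 0.096]
eef_rot: [0.002, 0.739, 0.673, -0.0]
wrist_force: [-8.1, 1.7, 26.6]
opening: 0.506
grasp_force: 66.2
```

play_rows:
  plan:
    - [0, [0.0, 0, -0.01], 0]
    - [0, [0.0, 0, -0.01], 0]
    - [48, [0.0, 0, -0.01], 0]
    - [54, [0.0, 0, -0.01], 0]
    - [60, [0.0, 0, -0.01], 0]
    - [60, [0.0, 0, -0.01], 0]
    - [60, [0.0, 0, -0.01], 0]
    - [60, [0.0, 0, -0.01], 0]

```text
time_s: 14.55
eef_pos: [0.5103, -0.2318, 0.0955]
eef_rot: [-0.0, 0.74, 0.673, 0.0]
wrist_force: [-1.1, 0.7, 0.1]
opening: 0.702
grasp_force: 0.0
```

```bash
cat > k.py <<'E'
from h import *
import sys
np.set_printoptions(precision=4,suppress=True)
o=get_obs(); print(o['eef_pos'],o['wrist_force'])
v=np.load('cr.npz')['v'];F=np.load('cr.npz')['F']
im=[]
for c in ['scene','side','wrist']:
    p=camera(c);C,ok=cloud(p,ext(p,o))
    for m in masks_of(p,'spice_jar')[:1]:
        k=m['mask']&ok&(np.hypot(C[...,0]-.508,C[...,1]+.2)<.08)&(C[...,2]>.03); P=C[k]
        hsv=cv2.cvtColor(p['image'],cv2.COLOR_RGB2HSV)
        red=k&((hsv[...,0]<8)|(hsv[...,0]>172))&(hsv[...,1]>150); Q=(C[red]-v[:3])@F
        if len(P)>20: print(c,round(m['conf'],2),len(P),'y',np.percentile(P[:,1],[1,99]),'z',np.percentile(P[:,2],[1,99]))
        if len(Q)>5: print('   red in pocket frame',len(Q),np.percentile(Q,[2,50,98],0).ravel(),'world ctr',C[red].mean(0))
    if c!='wrist': im.append(p['image'][130:260,320:450,::-1])
cv2.imwrite('pics/'+sys.argv[1],cv2.resize(cv2.hconcat(im),(800,400),interpolation=cv2.INTER_CUBIC))
E
python3 k.py k1.png
```

```text
[ 0.5103 -0.2318  0.0955] [-1.1421  0.7172  0.132 ]
scene 0.72 622 y [-0.2385 -0.2028] z [0.0371 0.14  ]
   red in pocket frame 188 [ 0.0202 -0.0255  0.0938  0.0337 -0.0102  0.1065  0.0572  0.0087  0.1146] world ctr [ 0.4997 -0.2146  0.1314]
side 0.91 579 y [-0.2453 -0.2022] z [0.0548 0.1374]
   red in pocket frame 83 [ 0.0207 -0.0231  0.0983  0.027  -0.0106  0.1071  0.0407  0.0068  0.1143] world ctr [ 0.5001 -0.2079  0.1286]
wrist 0.71 16678 y [-0.2457 -0.2052] z [0.0447 0.1372]
   red in pocket frame 8883 [ 0.0205 -0.0245  0.0942  0.0378 -0.0031  0.1045  0.0637  0.0153  0.1123] world ctr [ 0.5047 -0.2212  0.1323]
```

View pics/k1.png

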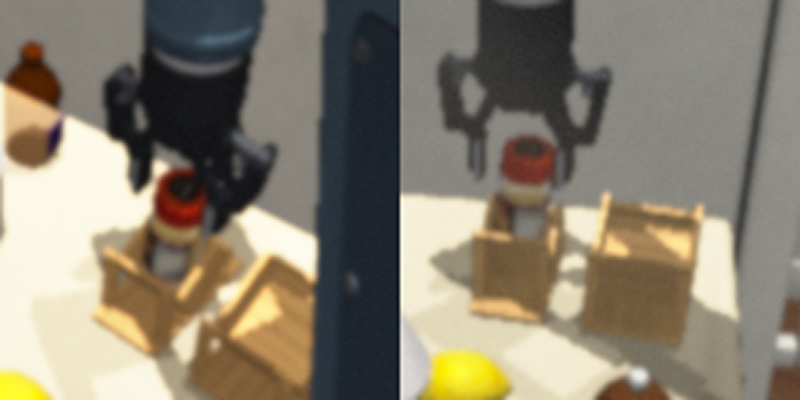

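The jar is released but stands wedged upright in the pocket (cap at about (180,195) in the left crop). I'll push its top towards +y with shut fingers from behind.

play_rows:
  plan:
    - [75, [0, 0, 0], 0]
    - [75, [0, 0, -0.1], 0]
    - [75, [0, 0, -0.2], 0]
    - [75, [0, 0, -0.26], 0]
    - [30, [-0.1, 0, -0.26], 0]
    - [0, [-0.14, 0, -0.26], 0]
    - [0, [-0.14, 0, -0.26], 0]
    - [0, [-0.14, 0, -0.16], 0]
    - [0, [-0.14, 0, -0.06], 0]
    - [0, [-0.14, 0, -0.06], 0]

```text
time_s: 15.85
eef_pos: [0.5012, -0.2836, 0.1131]
eef_rot: [-0.007, 0.74, 0.673, -0.001]
wrist_force: [0.5, 1.2, 0.5]
opening: -0.006
grasp_force: 0.0
```

play_rows:
  plan:
    - [0, [0.02, 0, 0], 0]
    - [0, [0.04, 0, 0], 0]
    - [0, [0.05, 0, 0], 0]
    - [0, [0.06, 0, 0], 0]
    - [0, [0.07, 0, 0], 0]
    - [0, [0.08, 0, 0], 0]

```text
time_s: 16.45
eef_pos: [0.5084, -0.2557, 0.1203]
eef_rot: [0.0, 0.74, 0.673, 0.0]
wrist_force: [0.0, -0.8, -0.4]
opening: -0.002
grasp_force: 0.0
```

play_rows:
  plan:
    - [0, [0.02, 0, 0], 0]
    - [0, [0.03, 0, 0], 0]
    - [0, [0.04, 0, 0], 0]
    - [0, [0.05, 0, 0], 0]
    - [0, [0.06, 0, 0], 0]
    - [0, [0.06, 0, 0], 0]

```text
time_s: 17.05
eef_pos: [0.5104, -0.2315, 0.1196]
eef_rot: [-0.0, 0.739, 0.673, 0.0]
wrist_force: [0.2, 0.5, -0.1]
opening: -0.001
grasp_force: 0.0
```

```bash
python3 k.py k2.png
```

```text
[ 0.5104 -0.2315  0.1196] [ 0.1535  0.4517 -0.1237]
side 0.56 367 y [-0.2517 -0.1681] z [0.0518 0.1268]
   red in pocket frame 152 [-0.0188 -0.0328  0.0954 -0.0074 -0.015   0.1067  0.0219  0.0041  0.1125] world ctr [ 0.4977 -0.1804  0.1118]
wrist 0.55 10907 y [-0.2465 -0.1697] z [0.05   0.1273]
   red in pocket frame 5749 [-0.0157 -0.0331  0.0942  0.01   -0.0092  0.1071  0.0254  0.0088  0.1116] world ctr [ 0.5005 -0.1907  0.1176]
```

play_rows:
  plan:
    - [0, [-0.03, 0, 0], 0]
    - [0, [-0.05, 0, -0.1], 0]
    - [0, [-0.05, 0, -0.2], 0]
    - [0, [-0.05, 0, -0.25], 0]
    - [0, [-0.05, 0, -0.25], 0]

```text
time_s: 17.85
eef_pos: [0.5103, -0.2544, 0.2239]
eef_rot: [0.004, 0.74, 0.673, 0.001]
wrist_force: [0.1, -0.3, 0.2]
opening: 0.003
grasp_force: 0.0
```

```bash
python3 k.py k3.png; cat > l.py <<'E'
from h import *
import sys
o=get_obs();p=camera('wrist');C,ok=cloud(p,ext(p,o));np.savez('w4.npz',C=C,ok=ok,image=p['image'])
a=cv2.resize(p['image'][:,:,::-1][100:400,150:550],(533,400)); b=cv2.imread('pics/'+sys.argv[1]); b=cv2.resize(b,(800,400))[:,400:][:,:260]
cv2.imwrite('pics/'+sys.argv[2],cv2.hconcat([a,b]))
E
python3 l.py k3.png l1.png
```

```text
[ 0.5103 -0.2544  0.2239] [ 0.1179 -0.3016  0.1799]
scene 0.78 375 y [-0.2216 -0.1684] z [0.0466 0.1279]
   red in pocket frame 222 [-0.0181 -0.0341  0.0913  0.0001 -0.0173  0.1086  0.0197  0.0044  0.114 ] world ctr [ 0.4954 -0.1838  0.1151]
side 0.67 348 y [-0.2075 -0.1681] z [0.0701 0.1266]
   red in pocket frame 150 [-0.0187 -0.0315  0.0976 -0.0077 -0.0109  0.1075  0.0169  0.004   0.1131] world ctr [ 0.5001 -0.1789  0.1116]
wrist 0.59 5585 y [-0.258  -0.1742] z [0.0477 0.1331]
   red in pocket frame 2548 [-0.0092 -0.0289  0.0954  0.0184 -0.0054  0.1095  0.0321  0.0128  0.1146] world ctr [ 0.504  -0.1965  0.1233]
```

View pics/l1.png

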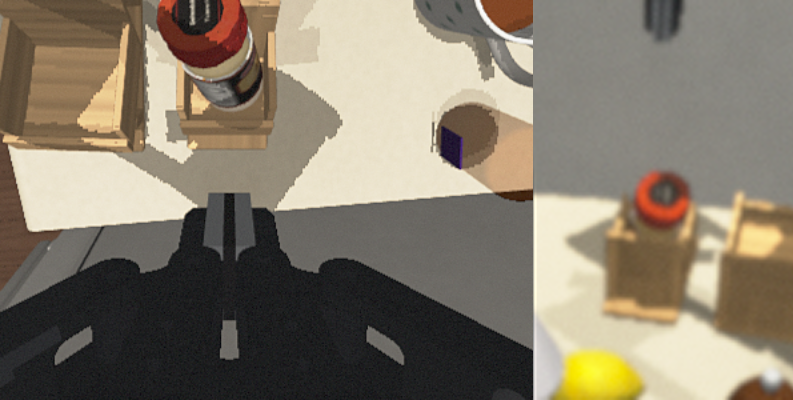

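The jar now leans into the bed, slightly sideways towards -x (cap at about (203,30), foot at (235,100)). I fit its axis.

```bash
cat > m.py <<'E'
from h import *
from scipy.optimize import least_squares
np.set_printoptions(precision=4,suppress=True)
def fit(cams=('scene','side','wrist')):
    v=np.load('cr.npz')['v'];F=np.load('cr.npz')['F'];o=get_obs();L=[]
    for c in cams:
        p=camera(c);C,ok=cloud(p,ext(p,o));ms=masks_of(p,'spice_jar')
        for m in ms[:1]:
            er=cv2.erode(m['mask'].astype(np.uint8),np.ones((3,3)))>0
            k=er&ok;Q=(C[k]-v[:3])@F
            s=(abs(Q[:,0])<.05)&(abs(Q[:,1])<.05)&(Q[:,2]>.02)&(Q[:,2]<.125);L.append(Q[s]);print(c,round(m['conf'],2),s.sum())
    w=np.concatenate([np.full(len(q),1/np.sqrt(max(len(q),1))) for q in L]);P=np.vstack(L)
    def d(x):
        a=np.array([x[2],x[3],1]);a/=np.linalg.norm(a);r=P-[x[0],x[1],0];t=r@a
        rho=np.linalg.norm(r-t[:,None]*a,axis=1);side=rho-.0225;top=t-x[4]
        return np.where(abs(side)<abs(top),side,top)
    s=least_squares(lambda x:d(x)*w*100,[0,0,0,0,.106],loss='soft_l1',f_scale=.01)
    print('axis at floor u,y',s.x[:2],'slopes',s.x[2:4],'deg',np.degrees(s.x[2:4]),'top',s.x[4],'med res',np.median(abs(d(s.x))))
    a=np.array([s.x[2],s.x[3],1]);a/=np.linalg.norm(a);print('cap top world',v[:3]+F@(np.array([*s.x[:2],0])+a*s.x[4]),'axis world',F@a,'tilt',np.degrees(np.arccos((F@a)[2])))
if __name__=='__main__': fit(); o=get_obs(); print(o['time_s'],o['eef_pos'])
E
python3 m.py
python3 - <<'E'
import re
s=open('rim.py').read()
s=re.sub(r"A=np.vstack\(.*\n","A=np.vstack([(lambda n:n['C'][n['ok']])(np.load(f)) for f in ('w1.npz','w3.npz','w4.npz','scene2.npz','side2.npz')])\n",s)
s=s.replace("P=A[(A[:,0]","A=A[~((A[:,1]>-9)&(A[:,2]>.1))];P=A[(A[:,0]")
open('rim2.py','w').write(s)
E
for w in w3 w4; do sed "s/for f in (.*)\])/for f in ('$w.npz','scene2.npz','side2.npz')])/; s/np.savez('cr.npz'/np.savez('cr_$w.npz'/" rim2.py > rim3.py; python3 rim3.py|grep cradle; done
```

```text
scene 0.78 320
side 0.63 278
wrist 0.95 5050
axis at floor u,y [0.0032 0.0045] slopes [ 0.0059 -0.1749] deg [  0.3366 -10.0193] top 0.10964825080896527 med res 0.000757555390116833
cap top world [ 0.4973 -0.1863  0.1172] axis world [-0.1265  0.5013  0.856 ] tilt 31.13405846311557
18.5 [ 0.5085 -0.2518  0.2195]
6082 cradle [ 0.507  -0.2373  0.0213  1.4692] med res 0.0014598798580518074 0.007951743245863424
7112 cradle [ 0.5023 -0.2382  0.0302  1.4562] med res 0.0032322021567517565 0.014207216420607282
```

play_rows:
  plan:
    - [70, [0.07, -0.005, 0], 0]
    - [70, [0.143, -0.009, 0], 0]
    - [70, [0.143, -0.009, 0], 0]
    - [70, [0.143, -0.009, 0], 0]
    - [70, [0.143, -0.009, 0.05], 0]
    - [70, [0.143, -0.009, 0.1], 0]
    - [70, [0.143, -0.009, 0.15], 0]
    - [70, [0.143, -0.009, 0.15], 0]
    - [70, [0.143, -0.009, 0.15], 0]

```text
time_s: 19.4
eef_pos: [0.5103, -0.1954, 0.1599]
eef_rot: [-0.0, 0.74, 0.673, -0.0]
wrist_force: [0.2, -1.1, 0.1]
opening: 0.82
grasp_force: 0.0
```

```bash
python3 -c "
from h import *
E=[get_obs() for _ in range(2)]
for o in E: print(o['eef_pos'],o['opening'],move((.511,-.1955,.082),-.092,o))"; python3 m.py
```

```text
[ 0.51026777 -0.19538047  0.15985703] 0.8196830253207781 (array([-1.000e-04,  1.900e-03,  1.946e-01]), np.float64(-0.0009))
[ 0.51026777 -0.19538047  0.15985703] 0.8196830253207781 (array([-1.000e-04,  1.900e-03,  1.946e-01]), np.float64(-0.0009))
scene 0.91 300
side 0.9 279
wrist 0.88 5623
axis at floor u,y [0.0033 0.0046] slopes [ 0.0078 -0.1776] deg [  0.4476 -10.175 ] top 0.10937373081320646 med res 0.0009180402219525763
cap top world [ 0.4972 -0.1867  0.1171] axis world [-0.1292  0.4997  0.8565] tilt 31.073675591709208
19.7 [ 0.5108 -0.195   0.1607]
```

play_rows:
  plan:
    - [85, [0, -0.01, 0], 0]
    - [85, [0, -0.01, 0], 0]
    - [85, [0, -0.01, 0.07], 0]
    - [85, [0, -0.01, 0.14], 0]
    - [85, [0, -0.01, 0.195], 0]
    - [85, [0, -0.01, 0.195], 0]
    - [60, [0, -0.006, 0.195], 0]
    - [50, [0, -0.002, 0.195], 0]
    - [46, [0, 0.002, 0.195], 0]
    - [46, [0, 0.002, 0.195], 0]

```text
time_s: 20.7
eef_pos: [0.5122, -0.1953, 0.083]
eef_rot: [0.001, 0.74, 0.673, 0.0]
wrist_force: [0.5, -0.6, -0.2]
opening: 0.544
grasp_force: 0.3
```

play_rows:
  plan:
    - [46, [0, 0, 0], 0]
    - [46, [0, 0, 0], 0]
    - [0, [0, 0, 0], 0]
    - [0, [0, 0, 0], 0]
    - [0, [0, 0, 0], 0]

```text
time_s: 21.2
eef_pos: [0.5117, -0.1949, 0.0824]
eef_rot: [0.001, 0.74, 0.673, 0.0]
wrist_force: [0.7, 0.8, 6.0]
opening: 0.505
grasp_force: 60.3
```

```bash
python3 m.py
```

```text
scene 0.75 224
side 0.58 274
wrist 0.74 11825
axis at floor u,y [0.0033 0.0052] slopes [ 0.0104 -0.0474] deg [ 0.595  -2.7142] top 0.10716940067471567 med res 0.0005792080865887304
cap top world [ 0.5117 -0.1886  0.1167] axis world [-0.0018  0.4927  0.8702] tilt 29.51868471804339
21.5 [ 0.5117 -0.1949  0.0824]
```

play_rows:
  plan:
    - [0, [0, 0.005, 0], 0]
    - [0, [0, 0.01, 0], 0]
    - [0, [-0.003, 0.01, 0.005], 0]
    - [0, [-0.006, 0.01, 0.01], 0]
    - [0, [-0.006, 0.01, 0.01], 0]

```text
time_s: 22.0
eef_pos: [0.5159, -0.1962, 0.081]
eef_rot: [-0.0, 0.739, 0.673, 0.001]
wrist_force: [-6.2, 11.8, 28.4]
opening: 0.503
grasp_force: 63.6
```

```bash
python3 m.py
```

```text
scene 0.69 203
side 0.88 285
wrist 0.73 12005
axis at floor u,y [0.0032 0.0053] slopes [0.0087 0.0006] deg [0.4969 0.037 ] top 0.10659115571879607 med res 0.0005848062881683852
cap top world [ 0.5169 -0.1891  0.1162] axis world [0.0461 0.4903 0.8703] tilt 29.503159726064624
22.3 [ 0.516  -0.1962  0.081 ]
```

Axis now matches the cradle (0.5°, 0.0°) and the jar is on the floor. Settle it onto the bed, release and clear.

play_rows:
  plan:
    - [0, [0.004, 0, -0.002], 0]
    - [0, [0.012, 0, 0.003], 0]
    - [0, [0.014, 0, 0.003], 0]
    - [0, [0.014, 0, 0.003], 0]

```text
time_s: 22.7
eef_pos: [0.5161, -0.1961, 0.081]
eef_rot: [0.003, 0.739, 0.673, -0.002]
wrist_force: [-13.1, -8.3, 29.6]
opening: 0.506
grasp_force: 64.0
```

```bash
python3 m.py
```

```text
scene 0.78 207
side 0.65 222
wrist 0.79 11943
axis at floor u,y [0.0034 0.0056] slopes [ 0.0068 -0.0047] deg [ 0.3923 -0.2683] top 0.10665864834836587 med res 0.0005843739531628395
cap top world [ 0.5166 -0.1891  0.1162] axis world [0.041  0.4924 0.8694] tilt 29.60876352041524
23.0 [ 0.5161 -0.1961  0.081 ]
```

play_rows:
  plan:
    - [0, [-0.008, 0, -0.008], 0]
    - [0, [-0.008, 0, -0.008], 0]
    - [50, [-0.008, 0, -0.008], 0]
    - [60, [-0.008, 0, -0.008], 0]
    - [75, [-0.008, 0, -0.008], 0]
    - [75, [-0.008, 0, -0.008], 0]
    - [75, [-0.008, 0, -0.1], 0]
    - [75, [-0.008, 0, -0.2], 0]
    - [75, [-0.008, 0, -0.3], 0]
    - [75, [-0.008, 0, -0.3], 0]

```text
time_s: 24.0
eef_pos: [0.5183, -0.1969, 0.2028]
eef_rot: [0.005, 0.739, 0.673, 0.001]
wrist_force: [0.6, 0.4, -0.3]
opening: 0.878
grasp_force: 0.0
```

```bash
python3 m.py; python3 -c "
from rim import *; rim()"; python3 k.py k4.png >/dev/null; python3 l.py k4.png l2.png
```

```text
scene 0.9 391
side 0.55 279
wrist 0.95 3839
axis at floor u,y [0.0117 0.0055] slopes [-0.0667 -0.0153] deg [-3.8206 -0.8787] top 0.10967434988055451 med res 0.0017009015313373954
cap top world [ 0.5155 -0.1878  0.1187] axis world [0.0362 0.5555 0.8307] tilt 33.82495461694919
24.3 [ 0.5141 -0.1944  0.1946]
scene knob 303 [0.5832 0.0673]
scene rim 281 [0.5843 0.0662]
scene bowl 367 [0.5832 0.0654]
side knob 349 [0.5818 0.0665]
side rim 364 [0.5823 0.0651]
side bowl 600 [0.5816 0.0659]
```

View pics/l2.png

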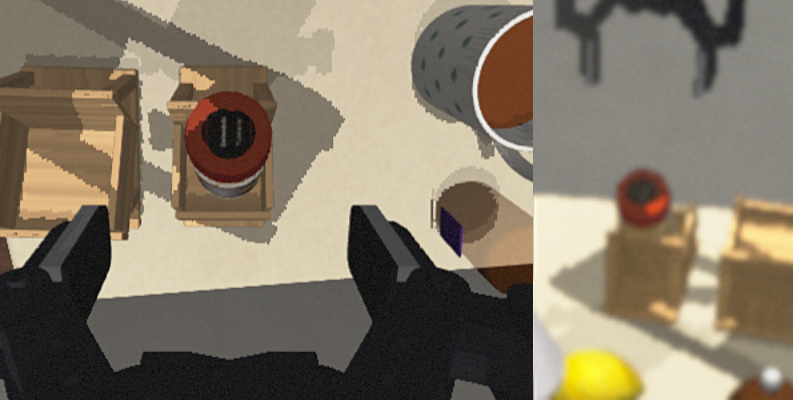

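The jar sits in the narrow cradle (cap at (228,140)), aligned with it. The arm was still settling during that fit, so I repeat it.

```bash
python3 m.py; python3 -c "
from m import *
fit(('scene','side')); fit(('wrist',))"
```

```text
scene 0.68 355
side 0.68 288
wrist 0.61 3828
axis at floor u,y [0.004  0.0042] slopes [-0.0028  0.004 ] deg [-0.1606  0.2277] top 0.10642220457235532 med res 0.0005899421150058481
cap top world [ 0.5162 -0.1888  0.1158] axis world [0.0504 0.4999 0.8646] tilt 30.16140004029861
25.05 [ 0.5151 -0.195   0.1965]
scene 0.59 381
side 0.79 278
axis at floor u,y [0.003  0.0049] slopes [ 0.0086 -0.0031] deg [ 0.4953 -0.1789] top 0.10704464496586356 med res 0.0008606702459561001
cap top world [ 0.5161 -0.1887  0.1165] axis world [0.0424 0.4907 0.8703] tilt 29.505162455843713
wrist 0.88 3829
axis at floor u,y [0.0046 0.0039] slopes [-0.0081 -0.0042] deg [-0.4642 -0.2433] top 0.10607412588205269 med res 0.0004172554169545595
cap top world [ 0.515  -0.1888  0.1155] axis world [0.0426 0.5052 0.8619] tilt 30.465067301950462
```

```bash
python3 -c "
from h import *
print(get_obs()['wrist_force']); print(hand_in())"
```

```text
[-0.09481187 -0.24852605  0.6365283 ]
the job is handed in; nothing more can be done
None
```

The job is handed in: the lamp shade hangs within about 2 mm of the green bowl's centre, and the jar sits upright in the narrow cradle, fully down and leaning 30° with it.

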